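# Spin a bearing-test wheel and stop it on its index

## Task

Check the bearing on the test stand: with a fingertip against its upright pin, flick the wheel (either way round) so that it spins freely, and let it run untouched for at least two seconds. While it is still turning, brake it with a fingertip so that the wheel comes to rest with the pin in line with the cone-shaped pointer, and leave it standing there. Do not pinch, lift or shift anything, and leave the stand and the things round it where they are.

Things in the scene. Friction and masses are not known exactly. Their poses are not given: they have to be found in the camera images.
- stand: Bearing test stand, loose on the bench, 3 kg, on rubber feet: a round grey base 140 mm across and 14 mm high with a grey bar 215 x 42 mm across it, a black bearing housing in the middle and a horizontal wheel over it. Origin: on the wheel's vertical axis, at bench level. z up; its -x axis points to the cone pointer, its +x axis to the blunt sensor block.
- hub (a point): Centre of the wheel's upper face, on its axis, 57 mm above the bench. The wheel is a plain steel disc 146 mm across, 12 mm thick, with a rim 11 mm wide raised by 1 mm and a darker steel hub 26 mm across, up to 65 mm above the bench. It turns at the slightest nudge, also from a finger that rubs the pin as it leaves.
- sensor (a point): Top centre of the blunt square black sensor block, 61 mm above the bench and 94 mm from the wheel's axis, opposite the pointer; it is not the pointer.
- pin (a point): Centre of the top end of the only pin: steel, 12 mm in diameter, upright on the wheel 54 mm from its axis, from the wheel's face (57 mm above the bench) to 79 mm above the bench. Turns with the wheel. It sits in a soft damped rubber bush that lets it yield up to 12 mm along its path, either way, and creep back in 1 to 3 s.
- pointer (a point): Tip of the cone-shaped pointer, 78 mm from the wheel's axis (5 mm outside the wheel's rim), 57 mm above the bench. The dark steel cone points inward from an aluminium post 10 x 18 mm, 64 mm high, 100 mm from the axis.
- wheel (a joint): Turn in rad, endless, positive anticlockwise from above; at multiples of 2 pi the pin is in line with the pointer. Inertia 0.0043 kg m2; coasting it loses 0.2 to 0.5 rad/s each second. A flick should leave it at 2 to 5 rad/s; below 1 it does not count as spinning. A finger held in the pin's path stops it almost without rebound; one pressed on the face also stops it.
- side_cutters: Side cutters with red handles, 60 x 121 x 11 mm, lying; bystander. Origin: centre of underside.
- solder_spool: Spool of solder, 58 mm across, 52 mm high; bystander. Origin: centre of underside.
- screw_tin: Round tin, 62 mm across, 28 mm high; bystander. Origin: centre of underside.
- screwdriver: Small screwdriver with a red handle, 124 mm long, 13 mm thick, lying; bystander. Origin: centre of underside.
- spare_knob: Pale instrument knob, 22 mm across, 18 mm high; bystander. Origin: centre of underside.
- plug: Green terminal plug, 11 x 30 x 13 mm; bystander. Origin: centre of underside.
- label_box: Small carton, 45 x 62 x 28 mm; bystander. Origin: centre of underside.

How it is judged:
On the way, in this order (a step that is already met when the one before it is completed fails the run):
1. the wheel spins at more than 1 rad/s, untouched, for two seconds (angular speed of wheel above 1 rad/s and contact force between each of the arm, the fingers and wheel below 0.02 N), for 1.9 s.
2. a finger brakes the wheel while it is still turning (contact force between the fingers and wheel above 0.1 N and angular speed of wheel above 0.15 rad/s).
At the end, for the whole second after the job is handed in: The wheel is at rest with the pin in line with the pointer, within 10 mm either side, and the stand stands level (y of pin in the frame of stand between -0.01 and 0.01 m and x of pin in the frame of stand below 0 m and angular speed of wheel below 0.05 rad/s and angle between stand's own z axis and vertical below 0.03 rad); the robot touches nothing.
It fails at once if the stand is shifted by more than 15 mm (distance of stand from where it was at the start of the episode above 0.015 m).
It fails at once if the stand is lifted or tipped (height (world z) of stand above 0.008 m or angle between stand's own z axis and vertical above 0.08 rad).
It fails at once if a bystander is moved by more than 15 mm (distance of any of side_cutters, solder_spool, screw_tin, screwdriver, spare_knob, plug, label_box from where it was at the start of the episode above 0.015 m).
It also fails if it takes over 48 s, if anything falls off the work surface, if the arm or the gripper's body presses on something with over 40 N, if the wrist force passes 120 N, or if a joint passes its speed limit or range.

## Robot

A 6-joint arm with a two-finger parallel gripper is mounted at the origin on a cart in front of the work surface, level with it; the furniture and walls round the work are solid. World frame = base frame: x ahead of the robot, y to its left, z up, the work surface at z = 0. Lengths are in m, angles in rad, forces in N, time in s.
With the tool pointing down it reaches from about 0.25 to 0.725 m from the base axis. Payload 4 kg.
Tool frame: the origin (TCP) lies at the very end of the fingers, on their centre line; the grasp point (between the pads) lies 19 mm behind it; z points along the fingers, y is the line along which they close (so a half turn about z gives the same grasp; the last joint's range is limited). The gripper opens to 85 mm and grips with 20 to 120 N. Pads are 22 mm wide; open, the fingers measure 114 mm over their backs; the gripper's body (76 mm by 85 mm) begins 54 mm behind the grasp point. The pads swing forward as they close: fully open they stand 13 mm farther back than shut.
Start: joints at [-1.309, 0.241, 0.005, 1.335, 0, 1.571], TCP at [0.129, -0.483, 0.231] pointing down, gripper open.
Joint ranges: [-2.72, 2.72], [-1.05, 1.87], [-1.09, 1.28], [-1.99, 2.15], [-1.42, 1.44], [-3.14, 3.14]. Speed limits (rad/s): [2.79, 2.79, 3.14, 3.14, 3.14, 3.14].

## Interface

Orientations are given as a unit quaternion [x, y, z, w].
In Python, from workcell import bot, vision, workorder gives the robot as it stands.
- The arm moves only by the shell command python3 -m creep 'ROWS' [OPENING]. ROWS is JSON, a list of rows, each a list of 2 entries, a list of its own where there are three numbers: the shift along the tool's x, y, z in mm, then the turn, a rotation vector about the tool's x, y, z in rad. In form: [[[dx, dy, dz], [wx, wy, wz]], ...]. A call has 1 to 12 rows; each row shifts and turns the commanded pose from where the row before left it, along the tool's axes as they then stand; what a row does not reach is not made up. A row lasts 1/8 s, in which the tool goes at most 62.5 mm and 10.7 degrees, less where a joint would pass 70% of its speed; a pose out of reach is approached as far as the arm can. A call is refused whole if a number of a shift passes 62.5 or a number of a turn 0.188, either way. A call with a gripper value outside its range is refused whole. OPENING is the finger opening in mm, from 0 to 85.4, set as the call begins (- or left out, the last holds). The fingers move at their own pace and stop on an object; the grip force is fixed at half the most. Time passes only in rows, so rows that do not move let the fingers close. It gives the time, the measured TCP pose, the force, the opening and the grip force at its end, in the units of the state.
- bot.get_obs(): the state, without advancing time (a new reading comes with each control period).
- vision.camera(name): name is "scene" or "top"; returns a dict with "image" (400x640x3 uint8, blue, green, red), "z_map" (400x640 float32, m along the optical axis (not along the pixel's ray), 0 where there is no reading), "K" (3x3 intrinsics, pixels), "k1" (the pictures are not rectified: a ray, as slopes to the right and down, at radius r is drawn at 1 + k1 r^2 times it, then the intrinsics apply), "rvec" (rotation vector, rad) and "tvec" (3), from world to camera coordinates, as OpenCV has them. Camera axes: x right, y down, z forward; pixel columns grow to the right and rows downward; lengths in m; the calibration is good to about 2 mm. A picture is of the moment at which its call begins.
- workorder.job_done(): hands the job in; it is judged then, once.
Trained networks look in a picture, given as the dict that the camera call returned (one of the last four; its "shot" number tells which), for a name from the list of things; names that differ only in an ending like _2 or _b are one class to them, and where a whole thing is asked for, a point or a joint stands for the part that bears it (a point fixed in the world has none). Each returns a list of dicts, best first, with "score" (0 to 1); they miss things now and then, are a little off and sometimes report something else, mostly with a low value. They report only what shows in the picture. A call takes as long as a camera call.
- vision.spot_in(picture, query): "position" ([column, row] in pixels, amid what is visible of it).
- vision.place_of(picture, query): "position" ([column, row] in pixels: a listed point, or the origin of a listed thing).
The state is a dict: "clock": time; "joint_pos": joint angles; "joint_vel": joint speeds; "tau": joint torques, N m; "eef_pos": TCP position; "tool_rot": TCP orientation; "ft_force": force on the tool from outside, world axes, zero at the start; "ft_torque": the same for the moment, N m; "grip_width": finger opening in m; "grasp_force": force on a finger pad.
Only numpy, scipy, OpenCV 4.12 (cv2) and the standard library are available. Lean on these libraries where they do the work, as an engineer would, in place of code of your own. Each camera call takes 0.05 s, during which the arm holds its last target. There are 200 camera calls.

## Working session

There is one attempt and no reset: what is moved stays moved. The work goes in short steps, Python scripts to look and compute and a shell command to move; the robot and the scene stay as the last step left them, time stands still between calls to the robot, and variables do not carry over. Pictures are saved under pics/ and viewed, at most 10 in all, crops included, and the job is handed in when it is done.

```bash
ls; mkdir -p pics
cat > h.py <<'E'
import numpy as np, cv2
from workcell import bot, vision, workorder
def ray(p,uv):
    K=p["K"]; d=np.array([(uv[0]-K[0,2])/K[0,0],(uv[1]-K[1,2])/K[1,1]]); s=d.copy()
    for _ in range(20): s=d/(1+p["k1"]*(s@s))
    R=cv2.Rodrigues(np.array(p["rvec"],float))[0]; t=np.array(p["tvec"],float).ravel()
    return -R.T@t, R.T@np.array([s[0],s[1],1.])
def atz(p,uv,z):
    c,d=ray(p,uv); return c+d*(z-c[2])/d[2]
E
cat > look.py <<'E'
from h import *
import sys
H=dict(hub=.065,sensor=.061,pin=.079,pointer=.057,side_cutters=0,solder_spool=0,screw_tin=0,screwdriver=0,spare_knob=0,plug=0,label_box=0,stand=0)
for n in ("top","scene"):
    p=vision.camera(n); cv2.imwrite(f"pics/{n}_{sys.argv[1]}.png",p["image"])
    for q in (sys.argv[2].split(",") if len(sys.argv)>2 else H):
        for r in vision.place_of(p,q)[:2]: print(n,q,np.round(r["position"],1),round(r["score"],2),np.round(atz(p,r["position"],H[q]),4)[:2])
o=bot.get_obs(); print(o["clock"],o["eef_pos"],o["tool_rot"],o["joint_pos"],o["ft_force"])
E
python3 look.py a
```

```text
pics
top hub [368.8 229.7] 0.81 [ 0.5583 -0.191 ]
top sensor [363.1 200.2] 0.75 [ 0.6384 -0.1776]
top pin [361.5 215.2] 0.51 [ 0.5956 -0.1712]
top pointer [376.2 260.9] 0.55 [ 0.4762 -0.2096]
top side_cutters [260.8 253.6] 0.63 [0.4981 0.1068]
top solder_spool [217.4 245.3] 0.84 [0.5219 0.2295]
top screw_tin [313.2 157.2] 0.67 [ 0.775 -0.04 ]
top screwdriver [366.8 234.9] 0.64 [ 0.5489 -0.1911]
top screwdriver [359.9 215.9] 0.57 [ 0.6028 -0.1726]
top spare_knob [433.9 210.2] 0.42 [ 0.6179 -0.3824]
top plug [366.2 232.1] 0.72 [ 0.5568 -0.1896]
top plug [425.6 174.6] 0.52 [ 0.7211 -0.3631]
top label_box [401.1 177.5] 0.62 [ 0.7131 -0.2927]
top stand [368.1 233.8] 0.56 [ 0.552  -0.1948]
top stand [444.2 255.8] 0.43 [ 0.4898 -0.4052]
scene hub [317.7 239.5] 0.65 [ 0.5308 -0.2292]
scene sensor [344.1 223.6] 0.67 [ 0.6442 -0.1956]
scene pin [322.4 217. ] 0.53 [ 0.5964 -0.1584]
scene pointer [294.7 246.6] 0.61 [ 0.4697 -0.2147]
scene side_cutters [253.5 211.9] 0.62 [0.5197 0.1027]
scene solder_spool [235.3 198. ] 0.86 [0.5157 0.2222]
scene screw_tin [344.3 210.4] 0.64 [ 0.767  -0.0453]
scene screwdriver [346.8 304.1] 0.71 [ 0.4854 -0.4121]
scene spare_knob [378.5 281.1] 0.54 [ 0.6059 -0.387 ]
scene plug [407.1 262.9] 0.44 [ 0.7229 -0.3693]
scene plug [382.5 278.6] 0.38 [ 0.6213 -0.3848]
scene label_box [385.9 249.6] 0.75 [ 0.7203 -0.2903]
scene label_box [350.7 301.8] 0.16 [ 0.498  -0.4107]
scene stand [316.7 253.9] 0.86 [ 0.5481 -0.2026]
1.3 [ 0.12940179 -0.48296907  0.23131164] [ 9.91446127e-01  1.30516581e-01 -2.45616758e-06  1.17119446e-05] [-1.30901025e+00  2.40585571e-01  4.99467014e-03  1.33518284e+00
 -7.92765891e-06  1.57080241e+00] [-0.60354772  0.26504321 -0.10256212]
```

```bash
python3 -c "
import cv2,numpy as np
a=cv2.imread('pics/top_a.png')[150:290,200:460];b=cv2.imread('pics/scene_a.png')[170:330,220:440]
a=cv2.resize(a,(520,280),interpolation=3);b=cv2.resize(b,(440,320),interpolation=3)
c=np.zeros((600,520,3),np.uint8);c[:280]=a;c[280:,:440]=b;cv2.imwrite('pics/v1.png',c)"
```

```text
(no output)
```

View pics/v1.png

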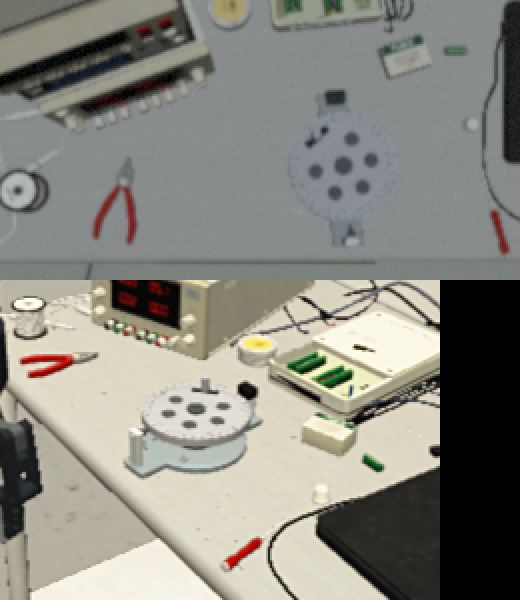

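```bash
cat > geo.py <<'E'
from h import *
from scipy.optimize import least_squares
P={}
for n in ("top","scene"):
    p=vision.camera(n); P[n]=p; K=p["K"]; h,w=p["z_map"].shape
    v,u=np.mgrid[0:h,0:w]; d=np.stack([(u-K[0,2])/K[0,0],(v-K[1,2])/K[1,1]],-1); s=d.copy()
    for _ in range(20): s=d/(1+p["k1"]*(s**2).sum(-1,keepdims=True))
    R=cv2.Rodrigues(np.array(p["rvec"],float))[0]; t=np.array(p["tvec"],float).ravel()
    X=(np.dstack([s,np.ones((h,w))])*p["z_map"][...,None]-t)@R
    near=(np.hypot(X[...,0]-.551,X[...,1]+.194)<.09)&(p["z_map"]>0)
    f=near&(abs(X[...,2]-.0575)<.006); F=X[f]
    print(n,f.sum(),"bbox mid",[(np.percentile(F[:,i],.5)+np.percentile(F[:,i],99.5))/2 for i in(0,1)],"ext",np.ptp(F[:,:2],0),"z",np.median(F[:,2]))
    hi=near&(X[...,2]>.070)&(X[...,2]<.09); print(" pin",hi.sum(),X[hi].mean(0) if hi.any() else None)
c=cv2.resize(P["top"]["image"][190:275,325:415],(540,510),interpolation=2)
cv2.imwrite("pics/v2.png",c)
E
python3 geo.py
```

```text
top 2283 bbox mid [np.float64(0.5576898515145327), np.float64(-0.19780014220169853)] ext [0.17664287 0.14225578] z 0.0562222135718182
 pin 18 [ 0.59089309 -0.16253644  0.07757882]
scene 1344 bbox mid [np.float64(0.5557058820042695), np.float64(-0.20206441190958016)] ext [0.17727871 0.14806759] z 0.058238185498497394
 pin 18 [ 0.59147368 -0.16652815  0.07796696]
```

View pics/v2.png

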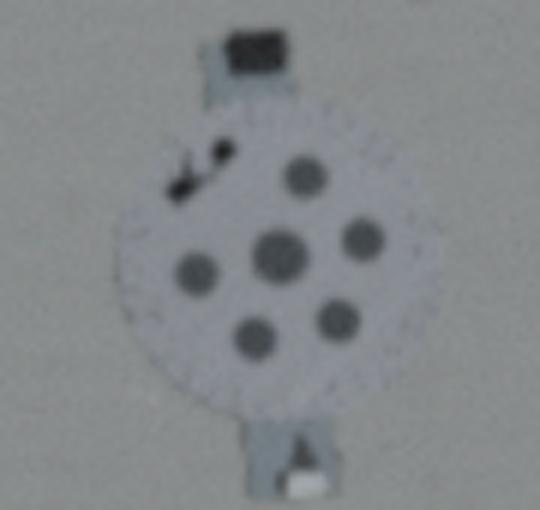

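```bash
python3 -m creep '[[[60,-20,0],[0,0,0]],[[60,-20,0],[0,0,0]],[[60,-20,0],[0,0,0]],[[60,-20,0],[0,0,0]]]' 0
```

```text
clock: 1.9
eef_pos: [0.3395, -0.3441, 0.2315]
tool_rot: [0.991, 0.13, 0.0, 0.0]
ft_force: [1.6, -1.9, 0.2]
grip_width: 0.0126
grasp_force: 0.0
```

```bash
python3 -m creep '[[[48,-22,20],[0,0,0]],[[48,-22,20],[0,0,0]],[[48,-22,20],[0,0,0]],[[48,-22,20],[0,0,0]],[[48,-22,20],[0,0,0]],[[48,-23,20],[0,0,0]],[[0,0,0],[0,0,0]]]' 0
python3 - <<'E'
from h import *
a=vision.camera("top")["image"][180:280,310:430];p=vision.camera("scene")
b=p["image"][180:290,250:410]
c=np.zeros((560,600,3),np.uint8);a=cv2.resize(a,(0,0),fx=4.9,fy=2.8,interpolation=2) if 0 else cv2.resize(a,(336,280),interpolation=2);b=cv2.resize(b,(400,275),interpolation=2)
c[:280,:336]=a;c[280:555,:400]=b;cv2.imwrite("pics/v3.png",c)
o=bot.get_obs();print(o["eef_pos"],o["joint_pos"],o["ft_force"])
E
```

```text
clock: 2.78
eef_pos: [0.5829, -0.139, 0.1086]
tool_rot: [0.991, 0.133, -0.001, -0.001]
ft_force: [-0.5, -0.9, -0.2]
grip_width: 0.0
grasp_force: 0.0
[ 0.58149644 -0.14172735  0.11060388] [-2.38825204e-01  5.08541680e-01  7.80380362e-02  1.14201257e+00
 -4.77969885e-04  2.63966142e+00] [-0.37900704 -0.57911398  0.80417481]
```

View pics/v3.png

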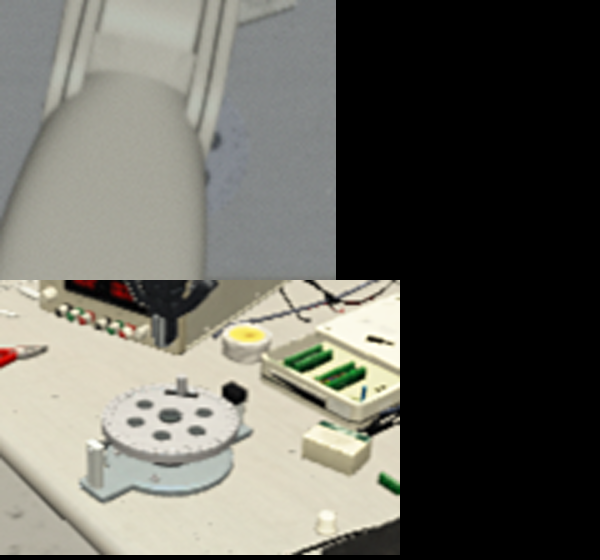

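```bash
python3 -m creep '[[[0,0,22],[0,0,0]],[[0,0,21],[0,0,0]],[[0,0,0],[0,0,0]]]'
python3 - <<'E'
from h import *
p=vision.camera("scene");b=p["image"][190:265,275:375]
cv2.imwrite("pics/v4.png",cv2.resize(b,(800,600),interpolation=2))
K=p["K"]
def pr(X):
    R=cv2.Rodrigues(np.array(p["rvec"],float))[0];s=R@np.array(X)+np.array(p["tvec"]).ravel();s=s[:2]/s[2];s=s*(1+p["k1"]*(s@s));return (np.array([K[0,0]*s[0]+K[0,2],K[1,1]*s[1]+K[1,2]])-[275,190])*8
o=bot.get_obs();e=o["eef_pos"];print(e);print("tcp",pr(e),"axis",pr([.550,-.199,.065]),"pin",pr([.591,-.165,.079]),"pointer",pr([.472,-.207,.057]))
print("cam",ray(p,(320,230))[0])
E
```

```text
clock: 3.25
eef_pos: [0.5797, -0.1433, 0.0676]
tool_rot: [0.992, 0.129, -0.001, -0.0]
ft_force: [0.5, 0.7, 0.1]
grip_width: -0.0002
grasp_force: 0.0
[ 0.5808064  -0.14333462  0.0687864 ]
tcp [316.39028809 236.08416389] axis [336.17981059 339.28300655] pin [377.68083292 227.89600697] pointer [150.67582902 439.82629946]
cam [-0.07133705 -1.05598858  0.69175394]
```

View pics/v4.png

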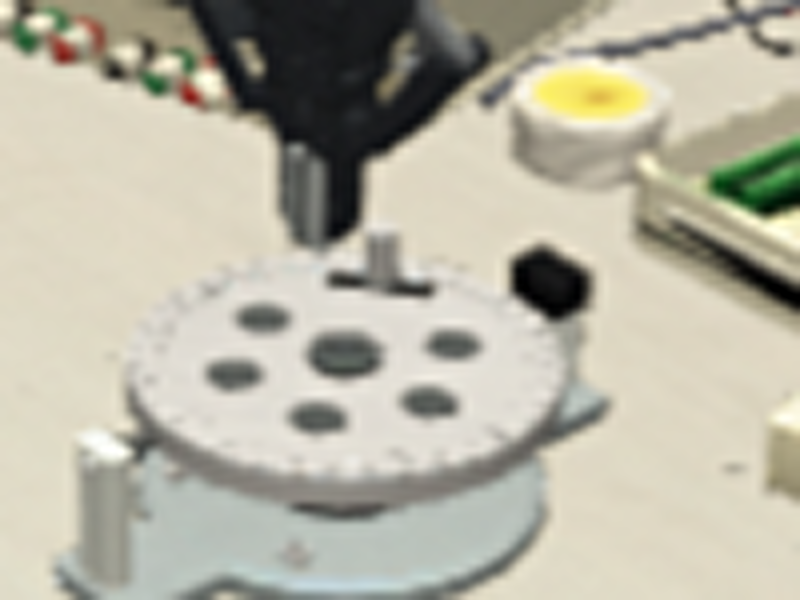

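```bash
python3 -m creep '[[[4,5,0],[0,0,0]],[[3,11,0],[0,0,0]],[[0,18,0],[0,0,0]],[[0,22,0],[0,0,0]],[[0,-10,-8],[0,0,0]],[[0,-5,-20],[0,0,0]],[[0,0,-15],[0,0,0]]]'
cat > trk.py <<'E'
from h import *
import sys
A=np.array([.550,-.199])
def ang(k):
    out=[]
    for i in range(k):
        t=bot.get_obs()["clock"]; p=vision.camera("scene"); r=vision.place_of(p,"pin")
        for q in r[:1]:
            X=atz(p,q["position"],.079)[:2]-A; out.append((t,np.degrees(np.arctan2(X[1],X[0])),np.hypot(*X),q["score"]))
            print(np.round(out[-1],3))
    cv2.imwrite(f"pics/t{t:.2f}.png",p["image"])
    return out
if __name__=="__main__": ang(int(sys.argv[1])); print(bot.get_obs()["clock"],bot.get_obs()["eef_pos"])
E
python3 trk.py 5
```

```text
clock: 4.18
eef_pos: [0.5994, -0.18, 0.1125]
tool_rot: [0.991, 0.131, 0.0, 0.0]
ft_force: [0.3, -0.1, 0.2]
grip_width: 0.0003
grasp_force: 0.0
[ 4.17500e+00 -1.00541e+02  5.00000e-02  4.20000e-01]
[ 4.27500e+00 -1.23927e+02  5.20000e-02  5.70000e-01]
[ 4.37500e+00 -1.46758e+02  4.20000e-02  5.90000e-01]
[4.47500e+00 1.75397e+02 3.50000e-02 5.10000e-01]
[4.5750e+00 1.5818e+02 4.2000e-02 4.8000e-01]
4.675 [ 0.5987503  -0.17988475  0.11051881]
```

```bash
python3 -m creep '[[[-30,-6,0],[0,0,0]],[[-34,-7,0],[0,0,0]],[[-30,-6,0],[0,0,0]],[[-10,0,0],[0,0,0]],[[0,0,0],[0,0,0]]]'; python3 trk.py 25; cd pics; ls t*
```

```text
clock: 5.3
eef_pos: [0.494, -0.1889, 0.1115]
tool_rot: [0.991, 0.13, 0.0, 0.0]
ft_force: [0.2, -0.1, 0.3]
grip_width: 0.0
grasp_force: 0.0
[ 5.3   33.135  0.062  0.55 ]
[ 5.4   22.234  0.065  0.42 ]
[5.5   0.393 0.061 0.35 ]
[  5.6   -22.583   0.053   0.4  ]
[  5.7   -19.142   0.083   0.57 ]
[  5.8   -55.772   0.056   0.53 ]
[ 5.9000e+00 -5.9991e+01  4.5000e-02  4.7000e-01]
[ 6.0000e+00 -9.1485e+01  5.6000e-02  3.6000e-01]
[ 6.10000e+00 -1.25669e+02  4.50000e-02  6.70000e-01]
[  6.2   -92.794   0.254   0.73 ]
[ 6.30000e+00 -1.52756e+02  3.70000e-02  3.70000e-01]
[6.50000e+00 1.75077e+02 4.70000e-02 5.90000e-01]
[6.60000e+00 1.75456e+02 5.20000e-02 5.30000e-01]
[6.70000e+00 1.47797e+02 5.70000e-02 5.00000e-01]
[ 6.80000e+00 -1.65121e+02  1.02000e-01  6.20000e-01]
[6.90000e+00 1.08617e+02 5.70000e-02 3.90000e-01]
[7.0000e+00 9.9001e+01 5.8000e-02 5.0000e-01]
[  7.1   108.805   0.291   0.59 ]
[7.2000e+00 7.6345e+01 6.5000e-02 4.4000e-01]
[7.300e+00 6.629e+01 5.000e-02 4.100e-01]
[7.400e+00 4.755e+01 4.700e-02 5.100e-01]
[ 7.5   37.934  0.063  0.6  ]
[ 7.6   21.256  0.067  0.41 ]
[ 7.7   12.043  0.056  0.57 ]
7.8 [ 0.49382857 -0.18855583  0.11132844]
t4.58.png
t7.70.png
top_a.png
```

```bash
python3 -m creep '[[[0,0,22],[0,0,0]],[[0,0,22],[0,0,0]],[[0,0,0],[0,0,0]],[[0,0,0],[0,0,0]],[[0,0,0],[0,0,0]],[[0,0,0],[0,0,0]],[[0,0,0],[0,0,0]],[[0,0,0],[0,0,0]],[[0,0,0],[0,0,0]],[[0,0,0],[0,0,0]],[[0,0,0],[0,0,0]],[[0,0,0],[0,0,0]]]'; python3 -m creep '[[[0,0,0],[0,0,0]],[[0,0,0],[0,0,0]],[[0,0,0],[0,0,0]],[[0,0,0],[0,0,0]],[[0,0,0],[0,0,0]],[[0,0,0],[0,0,0]],[[0,0,0],[0,0,0]],[[0,0,0],[0,0,0]]]';  python3 trk.py 3;python3 -m creep '[[[0,0,0],[0,0,0]],[[0,0,0],[0,0,0]],[[0,0,0],[0,0,0]],[[0,0,0],[0,0,0]],[[0,0,0],[0,0,0]],[[0,0,0],[0,0,0]],[[0,0,0],[0,0,0]],[[0,0,0],[0,0,0]]]';  python3 trk.py 3
python3 - <<'E'
import cv2,glob
f=sorted(glob.glob('pics/t1*.png'));f=[x for x in f if 'top' not in x];print(f)
cv2.imwrite("pics/v5.png",cv2.resize(cv2.imread(f[-1])[190:265,275:375],(800,600),interpolation=2))
E
```

```text
clock: 9.3
eef_pos: [0.4938, -0.1883, 0.0673]
tool_rot: [0.991, 0.131, 0.0, -0.0]
ft_force: [0.9, 1.6, 0.6]
grip_width: -0.0001
grasp_force: 0.9
clock: 10.3
eef_pos: [0.4938, -0.1886, 0.0673]
tool_rot: [0.991, 0.131, -0.0, -0.0]
ft_force: [-1.0, 0.4, 0.2]
grip_width: -0.0002
grasp_force: 0.0
[  10.3   -122.917    0.139    0.63 ]
[ 1.04000e+01 -1.64001e+02  5.60000e-02  5.50000e-01]
[ 1.0500e+01 -1.7024e+02  5.4000e-02  6.2000e-01]
10.6 [ 0.49380445 -0.1885679   0.06731166]
clock: 11.6
eef_pos: [0.4938, -0.1886, 0.0673]
tool_rot: [0.991, 0.131, -0.0, 0.0]
ft_force: [-0.2, -0.1, 0.4]
grip_width: 0.0002
grasp_force: 0.0
[ 1.16000e+01 -1.56517e+02  5.30000e-02  5.30000e-01]
[ 1.17000e+01 -1.68645e+02  4.70000e-02  5.40000e-01]
[ 1.18000e+01 -1.71844e+02  4.40000e-02  5.10000e-01]
11.9 [ 0.49379144 -0.18855693  0.06729464]
['pics/t10.50.png', 'pics/t11.80.png']
```

View pics/v5.png

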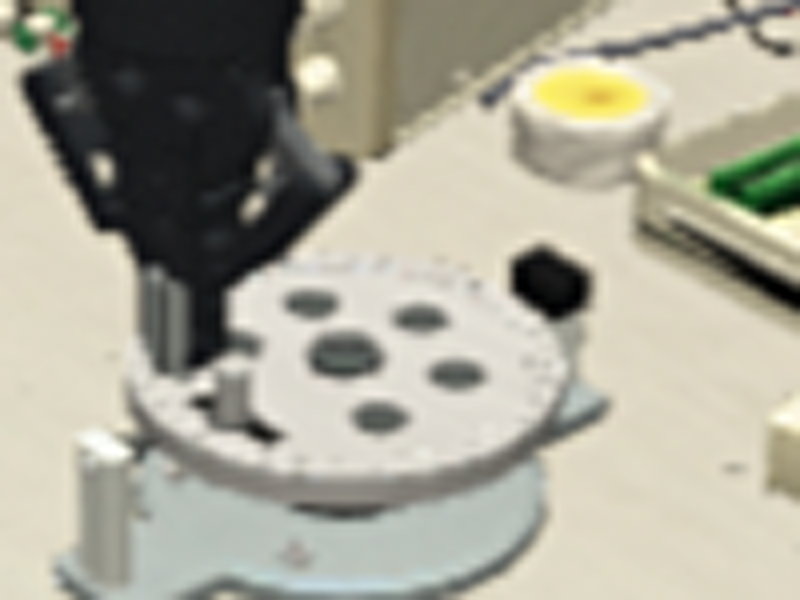

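Run:
```python
from h import *
t=vision.camera("top");p=vision.camera("scene");K=p["K"]
def pr(X):
    R=cv2.Rodrigues(np.array(p["rvec"],float))[0];s=R@np.array(X)+np.array(p["tvec"]).ravel();s=s[:2]/s[2];s=s*(1+p["k1"]*(s@s));return (np.array([K[0,0]*s[0]+K[0,2],K[1,1]*s[1]+K[1,2]])-[275,190])*8
px=lambda a,b:(a/6+325-.42,b/6+190-.42)
hub=atz(t,px(280,257),.065);tip=atz(t,px(303,437),.057);sen=atz(t,px(257,52),.061);disc=atz(t,px(279,258),.058)
print(hub,disc,tip,sen)
d=(sen-tip)[:2];a=np.arctan2(d[1],d[0]);print("deg",np.degrees(a),np.hypot(*d))
c=(hub[:2]+disc[:2]+tip[:2]+d*78/172)/3;print("axis",c)
ex=np.array([np.cos(a),np.sin(a)]);ey=np.array([-ex[1],ex[0]])
print("hub",pr([*c,.065]),"tip",pr([*(c-.078*ex),.057]),"sensor",pr([*(c+.094*ex),.061]))
for y in (-20,-10,0,10,20):
    q=c-np.sqrt(.054**2-(y/1e3)**2)*ex+y/1e3*ey
    print(y,pr([*q,.079]),pr([*q,.057]))
```

```text
[ 0.55106245 -0.19731216  0.065     ] [ 0.55113147 -0.19755352  0.058     ] [ 0.4722177  -0.20654788  0.057     ] [ 0.64370793 -0.18930975  0.061     ]
deg 5.740070412575172 0.172354431953849
axis [ 0.55072682 -0.19786542]
hub [335.99760714 337.20525316] tip [151.37011478 436.93442077] sensor [540.26399158 260.30681406]
-20 [259.08339037 374.78491111] [258.24876485 433.62561997]
-10 [232.0250403  365.10203692] [231.41739667 423.77904562]
0 [209.95836849 353.5125881 ] [209.53515084 411.98572072]
10 [192.62063613 340.18349972] [192.34153236 398.41541345]
20 [180.22462774 325.0808509 ] [180.04793584 383.03285187]
```

```bash
python3 -m creep '[[[0,-3,0],[0,0,0]],[[0,-7,0],[0,0,0]],[[0,-7,-3],[0,0,0]],[[0,0,-20],[0,0,0]],[[0,0,-30],[0,0,0]],[[-34,39,-10],[0,0,0]],[[-34,39,0],[0,0,0]],[[-34,39,0],[0,0,0]],[[-34,39,0],[0,0,0]],[[-34,39,0],[0,0,0]],[[0,0,0],[0,0,0]]]'; python3 look.py b pin,hub,pointer,sensor; python3 geo.py; cp pics/v2.png pics/v6.png; python3 look.py c pin,pin,pin
```

```text
clock: 13.38
eef_pos: [0.3741, -0.4071, 0.1305]
tool_rot: [0.992, 0.128, 0.0, 0.001]
ft_force: [0.1, 0.1, -0.4]
grip_width: -0.0002
grasp_force: 0.0
top pin [368.5 235.2] 0.62 [ 0.5428 -0.1886]
top pin [378.8 250.3] 0.48 [ 0.5034 -0.2146]
top hub [371.9 230.1] 0.65 [ 0.5572 -0.1992]
top pointer [375.9 262.6] 0.76 [ 0.4717 -0.2087]
top sensor [367.9 199.2] 0.61 [ 0.6411 -0.1906]
scene hub [318.8 236.4] 0.8 [ 0.5421 -0.2182]
scene pointer [291.9 244.2] 0.84 [ 0.4699 -0.2011]
scene sensor [345.1 222. ] 0.68 [ 0.6521 -0.19  ]
13.875 [ 0.37620877 -0.40379983  0.13042378] [9.91351608e-01 1.31232569e-01 3.87406364e-05 1.63649275e-05] [-8.20780462e-01  4.04360372e-01 -3.40150826e-02  1.13234929e+00
  4.41574752e-05  2.05758780e+00] [-0.01458965  0.40842941  0.12195412]
top 2267 bbox mid [np.float64(0.5577390355106334), np.float64(-0.1975765781598588)] ext [0.17662512 0.14506382] z 0.0563468667870933
 pin 17 [ 0.49794544 -0.20954738  0.07822696]
scene 386 bbox mid [np.float64(0.5639008450277108), np.float64(-0.21622878112118007)] ext [0.15776556 0.11892187] z 0.05828119351783142
 pin 0 None
top pin [377.6 250.2] 0.36 [ 0.5036 -0.2115]
top pin [377.6 250.2] 0.36 [ 0.5036 -0.2115]
top pin [377.6 250.2] 0.36 [ 0.5036 -0.2115]
scene pin [347.9 210. ] 0.23 [ 0.6814 -0.1644]
scene pin [347.9 210. ] 0.23 [ 0.6814 -0.1644]
scene pin [347.9 210. ] 0.23 [ 0.6814 -0.1644]
14.375 [ 0.375589   -0.40454375  0.13028249] [ 9.91455379e-01  1.30446274e-01 -1.38447015e-05 -2.22079284e-05] [-8.22498021e-01  4.04796815e-01 -3.37366666e-02  1.13231509e+00
  3.13967609e-06  2.05745646e+00] [ 0.15897699  0.49651189 -0.36164113]
```

View pics/v6.png

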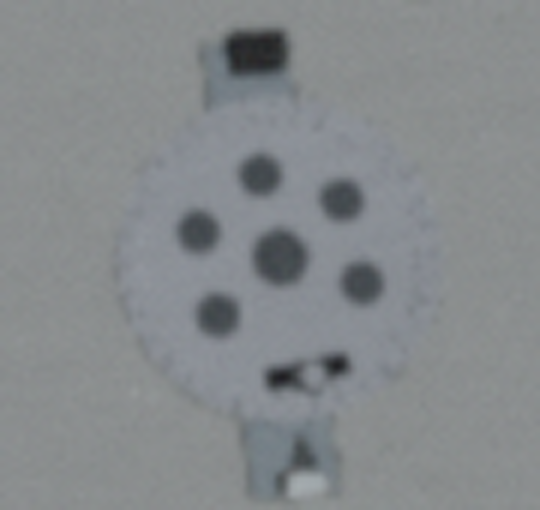

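Run:
```python
from h import *
p=vision.camera("top");g=lambda i:cv2.resize(i[190:275,325:415],None,fx=6,fy=6,interpolation=2)
for n,i in (("b",cv2.imread("pics/top_b.png")),("c",cv2.imread("pics/top_c.png")),("now",p["image"])):
    a=g(i);m=(a.max(2)<60);m[:330]=0;m[400:]=0;m[:,:240]=0;m[:,380:]=0
    y,x=np.nonzero(m);print(n,m.sum(),(x.min()+x.max())/2,(y.min()+y.max())/2,np.median(x),np.median(y))
    h=(a.max(2)<95);h[:220]=0;h[300:]=0;h[:,:240]=0;h[:,320:]=0;y,x=np.nonzero(h);print("hub",x.mean(),y.mean())
    k=(a.max(2)<75);k[:425]=0;k[470:]=0;k[:,:285]=0;k[:,325:]=0;y,x=np.nonzero(k);print("cone",len(x),x.mean() if len(x) else 0,y.mean() if len(x) else 0)
print(bot.get_obs()["clock"])
```

```text
b 335 307.0 371.0 287.0 374.0
hub 279.7701149425287 256.9741379310345
cone 17 300.47058823529414 456.88235294117646
c 332 307.5 371.0 288.0 374.0
hub 279.6127167630058 256.66242774566473
cone 0 0 0
now 342 307.0 371.0 288.0 374.0
hub 279.78250728862974 257.0810495626822
cone 11 299.90909090909093 455.6363636363636
14.425
```

```bash
python3 -m creep '[[[42,-33,0],[0,0,0]],[[43,-33,0],[0,0,0]],[[42,-32,0],[0,0,0]],[[42,-32,0],[0,0,0]],[[0,0,0],[0,0,0]],[[0,0,25],[0,0,0]],[[0,0,0],[0,0,0]],[[0,0,0],[0,0,0]]]'
python3 - <<'E'
from h import *
P=[]
for i in range(3): vision.camera("scene"); P.append(bot.get_obs()["eef_pos"])
e=np.mean(P,0)[:2]-[.5507,-.1979];a=np.radians(5.74)
print(np.mean(P,0),"stand xy mm",1e3*np.array([e[0]*np.cos(a)+e[1]*np.sin(a),-e[0]*np.sin(a)+e[1]*np.cos(a)]))
E
```

```text
clock: 15.42
eef_pos: [0.5049, -0.236, 0.1058]
tool_rot: [0.992, 0.13, 0.0, 0.0]
ft_force: [-0.4, 0.1, 0.5]
grip_width: 0.0004
grasp_force: 0.0
[ 0.50547135 -0.23604947  0.10623085] stand xy mm [-48.81737277 -33.43466972]
```

```bash
python3 -m creep '[[[0,0,20],[0,0,0]],[[0,0,18],[0,0,0]],[[0,0,0],[0,0,0]],[[0,-1,0],[0,0,0]],[[0,-1,0],[0,0,0]],[[0,-1,0],[0,0,0]],[[0,-1,0],[0,0,0]],[[0,-0.5,0],[0,0,0]],[[0,-0.5,0],[0,0,0]],[[0,-0.5,0],[0,0,0]],[[0,-0.5,0],[0,0,0]],[[0,-0.5,0],[0,0,0]]]'; python3 -m creep '[[[0,-0.5,0],[0,0,0]],[[0,-0.5,0],[0,0,0]],[[0,-0.5,0],[0,0,0]],[[0,-0.5,0],[0,0,0]],[[0,-0.5,0],[0,0,0]],[[0,-0.5,0],[0,0,0]],[[0,-0.5,0],[0,0,0]],[[0,-0.5,0],[0,0,0]],[[0,-0.5,0],[0,0,0]],[[0,-0.3,0],[0,0,0]],[[0,0,0],[0,0,0]],[[0,0,0],[0,0,0]]]'; python3 -m creep '[[[0,3,0],[0,0,0]],[[0,7,0],[0,0,0]],[[0,10,-10],[0,0,0]],[[0,10,-30],[0,0,0]],[[-20,30,-30],[0,0,0]],[[-40,40,0],[0,0,0]],[[-40,40,0],[0,0,0]],[[-40,40,0],[0,0,0]],[[-30,20,0],[0,0,0]],[[0,0,0],[0,0,0]],[[0,0,0],[0,0,0]]]'; python3 geo.py; cp pics/v2.png pics/v7.png
python3 - <<'E'
from h import *
g=lambda i:cv2.resize(i[190:275,325:415],None,fx=6,fy=6,interpolation=2)
for k in range(3):
    for _ in range(4): i=vision.camera("top")["image"]
    a=g(i);m=(a.max(2)<60);m[:330]=0;m[400:]=0;m[:,:230]=0;m[:,380:]=0
    y,x=np.nonzero(m);print(m.sum(),(x.min()+x.max())/2,(y.min()+y.max())/2,np.median(x),np.median(y))
print(bot.get_obs()["clock"])
E
```

```text
clock: 17.08
eef_pos: [0.5035, -0.2289, 0.0673]
tool_rot: [0.991, 0.131, -0.0, 0.0]
ft_force: [0.4, 1.1, -0.6]
grip_width: -0.0003
grasp_force: 0.0
clock: 18.58
eef_pos: [0.5023, -0.2243, 0.0673]
tool_rot: [0.991, 0.131, 0.0, -0.0]
ft_force: [-1.1, -0.4, -0.0]
grip_width: 0.0
grasp_force: 0.0
clock: 19.95
eef_pos: [0.39, -0.4617, 0.1377]
tool_rot: [0.991, 0.13, 0.0, 0.0]
ft_force: [0.2, -1.0, 0.2]
grip_width: -0.0001
grasp_force: 0.0
top 2274 bbox mid [np.float64(0.5577982028016631), np.float64(-0.1977001880608108)] ext [0.1766209  0.14212942] z 0.056178335836072985
 pin 17 [ 0.4975314  -0.20442183  0.07743799]
scene 350 bbox mid [np.float64(0.5189775990348564), np.float64(-0.19316516339525322)] ext [0.11174881 0.13175676] z 0.05849957960266872
 pin 16 [ 0.49637054 -0.20890892  0.0766404 ]
324 296.0 372.5 277.0 374.0
303 296.5 373.5 277.0 374.0
343 296.5 373.0 277.0 374.0
20.65
```

View pics/v7.png

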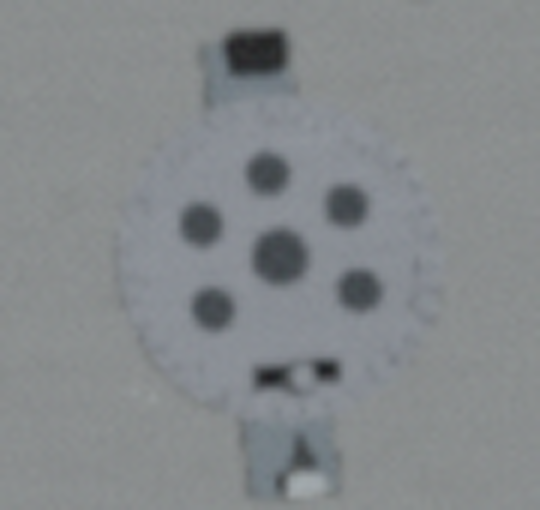

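The picture shows the slot and pin at (297,373), the hub at (280,257) and the cone tip at (303,437). The pin is in line within about 1 mm, the wheel is still, and the arm is clear.

```bash
python3 -c "
from workcell import workorder
print(workorder.job_done())"
```

```text
the job is handed in; nothing more can be done
None
```

I handed the job in at about 20.7 s: the wheel was flicked to roughly 4 rad/s, ran untouched for about 4 s, was braked with a fingertip, then nudged about 5 mm, and came to rest with the pin within about 1 mm of the pointer; no verdict came back.

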